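# Unlock the bangle stand and bring out the largest bangle

## Task

A customer wants to try the largest of the three bangles: unlock the stand's keeper bar by pulling its knob straight out, swing the bar back off the bangles as far as it goes, and push the knob fully home again so that the bar stays locked open. Then lift the largest bangle out of its slot, keep it in the grip until it stands on the floor of the groove of the try-on rest, upright and in the middle, and let go. Leave the other two bangles and all the other goods on the counter where they are.

Things in the scene. Friction and masses are not known exactly. Their poses are not given: they have to be found in the camera images.
- stand: Fixed rosewood stand, 90 mm (its x) by 245 mm (y -115 to +130), z up, origin on its underside. Top 40 mm high; three slots along its x, centred at y = -78, -30, +18, each 16 wide, 20 deep, with 9 mm stops at the floor's ends. At y = +100 a 62 x 54 mm pedestal, its top face sloping 30 deg down to -x, bears the knob.
- knob_grip (a point): On the keeper knob's axis, at gripping height. z: the axis, outward (up, leaning 30 deg from vertical to the stand's -x side); y: along the grip, a dark wooden wing 50 mm long (y), 16 thick (x), reaching from 20 mm below this point to 10 above. Under it a brass disc, 40 mm across, 13 thick.
- bar_end (a point): Ball (16 mm) at the end of the 10 mm thick brass keeper bar, 214 mm from the knob's axis towards knob_grip's -y, 26 mm below knob_grip along the axis. Knob, disc and bar are one piece. Locked, the bar lies level over the three bangles, 6 mm above the top of the largest.
- knob_pull (a joint): How far knob and bar are pulled out along the knob's axis: 0 = fully in, up to 0.016 m. About 2.5 N of friction, no spring: it stays where it is left. A tooth inside blocks turning until it is out by more than 0.010 m, and lets it go back in only near the two ends of the turn.
- knob_turn (a joint): Angle of knob and bar about the outward axis (rad), counter-clockwise seen from outside: 0 = bar over the bangles (start), 1.40 = open, bar swung to the stand's +x side and rising at 30 deg; stops at -0.04 and 1.44. Friction 0.06 N m. The tooth enters within about 0.07 of 1.40.
- bangle_large: The largest of three upright glass bangles: a ring with flat sides, 80 mm outer diameter, 66 mm inner, 13 mm wide along its y axis, the ring lying in its xz plane. Origin: lowest point of the ring as it stands at the start, z up. It stands in any of the three slots. About 55 g.
- bangle_large_c (a point): Centre of the largest bangle (40 mm above its lowest point); axes as the bangle's.
- bangle_medium: Upright glass bangle, 70 mm outer diameter, else like the largest (13 mm wide, 7 mm thick); in another slot, to be left alone. Origin: lowest point.
- bangle_small: Upright glass bangle, 60 mm outer diameter, else like the largest; in another slot, to be left alone. Origin: lowest point.
- rest: Fixed low rosewood try-on rest, 100 mm (its x) by 64 mm (y), 36 high, left or right of the stand. Origin: centre of its underside, z up. A groove runs along x through its middle: floor 14 mm above the counter, 16 mm wide for the lowest 10 mm, flaring to 30 at the top, 9 mm stops at the floor's ends. The largest bangle standing in it has its centre 54 mm above the counter.
- comb: Horn comb lying flat behind the stand, 150 mm (x) by 38 mm (y), 5 mm thick. Origin: centre of its underside. Bystander.
- mirror: Brass hand mirror lying flat in front of the stand, 205 mm long along its x, disc 90 mm across centred at x = +50 mm, 8 mm thick. Origin: underside. Bystander.
- dish: White porcelain ring dish, 110 mm across, 25 mm high, on the side of the stand where the rest is not. Origin: centre of its underside. Bystander.
- attar: Perfume bottle, 48 mm across, 110 mm high. Origin: centre of its underside. Bystander behind the rest or dish.
- katori: Small brass bowl, 84 mm across, 45 mm high. Origin: centre of its underside. Bystander behind the rest or dish.
- giftbox: Square cardboard gift box, 94 mm, 46 mm high. Origin: centre of its underside. Bystander.
- tower: Fixed upright roll of bangles on a round foot 100 mm across, 158 mm high. Origin: centre of its underside. Bystander.
Mind the look-alikes: they are no part of the job. What is shaped like the rest but green or purple is not meant.

How it is judged (in metres and radians):
On the way, in this order (a step that is already met when the one before it is completed fails the run):
1. the knob is pulled out while the bar still lies over the bangles (value of joint knob_pull above 0.01 m and value of joint knob_turn below 0.15 rad), for 0.05 s.
2. the bar is swung open with the knob out (value of joint knob_pull above 0.008 m and value of joint knob_turn above 1.3 rad), for 0.05 s.
3. the knob is pushed fully home with the bar open (value of joint knob_pull below 0.003 m and value of joint knob_turn above 1.3 rad), for 0.2 s.
4. the largest bangle is lifted clear of the stand (z of bangle_large_c in the frame of stand above 0.085 m and contact force between the fingers and bangle_large above 1 N), for 0.1 s.
5. the largest bangle stands on the floor of the rest's groove, still held (x of bangle_large_c in the frame of rest between -0.012 and 0.012 m and y of bangle_large_c in the frame of rest between -0.008 and 0.008 m and z of bangle_large_c in the frame of rest between 0.05 and 0.0575 m and angle between bangle_large's own y axis and vertical above 1.4 rad and contact force between the fingers and bangle_large above 1 N), for 0.1 s.
At the end, for the whole second after the job is handed in: The largest bangle stands at rest on the floor of the rest's groove: centre within 12 mm of its middle along, 8 mm across, 50 to 57.5 mm above the rest's underside, upright within 10 degrees. The knob is in to within 3 mm, the bar open past 1.30 rad (all of step 3 and x of bangle_large_c in the frame of rest between -0.012 and 0.012 m and y of bangle_large_c in the frame of rest between -0.008 and 0.008 m and z of bangle_large_c in the frame of rest between 0.05 and 0.0575 m and angle between bangle_large's own y axis and vertical above 1.4 rad and linear speed of bangle_large below 0.02 m/s); the robot touches nothing.
It fails at once if another bangle is moved by more than 15 mm (distance of any of bangle_medium, bangle_small from where it was at the start of the episode above 0.015 m).
It fails at once if a loose bystander is moved by more than 25 mm (distance of any of comb, mirror, dish, attar, katori, giftbox from where it was at the start of the episode above 0.025 m).
It fails at once if the largest bangle falls onto the counter (height (world z) of bangle_large_c below 0.035 m).
It also fails if it takes over 59 s, if anything falls off the work surface, if the arm or the gripper's body presses on something with over 40 N, if the wrist force passes 120 N, or if a joint passes its speed limit or range.

## Robot

A 7-joint arm with a two-finger parallel gripper is mounted at the origin on the work surface. World frame = base frame: x ahead of the robot, y to its left, z up, the work surface at z = 0. Lengths are in mm, angles in rad, forces in N, time in s.
With the tool pointing down it reaches from about 400 to 875 mm from the base axis. Payload 4.4 kg.
Tool frame: the origin (TCP) lies midway between the tips of the shut fingers; the grasp point (between the pads) lies behind it (ctrl.grip_point_offset is the x of the grasp point in the tool frame, in mm); x points along the fingers, z is the direction in which the jaws open and shut, and the axes are right-handed (so a half turn about x gives the same grasp; the last joint's range is limited). The gripper opens to 85 mm and grips with 20 to 120 N. Pads are 22 mm wide; open, the fingers measure 114 mm over their backs; the gripper's body (76 mm by 85 mm) begins 54 mm behind the grasp point. The pads swing forward as they close: fully open they stand 13 mm farther back than shut.
Start: joints at [-1.407, 0.628, 0.038, 1.517, -0.027, 0.996, -0.02], TCP at [148.033, 632.933, 231.313] pointing down, gripper open.
Joint ranges: [-3.06, 3.06], [-0.37, 2.12], [-1.25, 1.32], [0.18, 2.47], [-1.1, 4.24], [0.23, 1.98], [-2.94, 2.94]. Speed limits (rad/s): [2.57, 2.57, 3.14, 3.14, 3.14, 3.14, 3.14].

## Interface

Orientations are given as [roll, pitch, yaw] about the fixed x, y, z axes, in that order (R = Rz(yaw) Ry(pitch) Rx(roll)).
In Python, from cell import status, eyes, ctrl gives the robot as it stands. The module is installed in compiled form; this text tells all that it offers.
- The arm moves only by the tool apply_moves, never from a script. Its argument "targets" is a list of rows, each a list of 3 entries, a list of its own where there are three numbers: the shift along the tool's x, y, z in mm, then the turn about the tool's x in degrees, then the finger opening in mm, from 0 to 85.4. In form: [[[dx, dy, dz], roll, claw], ...]. A call has 1 to 10 rows; each row shifts and turns the pose as measured when the row begins, along the tool's axes as they then stand; what a row does not reach is not made up. A row lasts 1/8 s, in which the tool goes at most 62.5 mm and 10.7 degrees, less where a joint would pass 70% of its speed; a pose out of reach is approached as far as the arm can. A call is refused whole if a number of a shift passes 62.5 or a number of a turn 10.7, either way. A call with a gripper value outside its range is refused whole. The fingers move at their own pace and stop on an object; the grip force is fixed at half the most. Time passes only in rows, so rows that do not move let the fingers close. It gives the time, the measured TCP pose, the force and the opening at its end, in the units of the state.
- status.read_state(): the state, without advancing time (a new reading comes with each control period).
- eyes.get_image(name): name is "scene" or "top" or "wrist"; returns (picture, depth): 480x640x3 uint8, blue, green, red; 480x640 float32, mm along the optical axis (not along the pixel's ray), 0 where there is no reading.
- eyes.camera_params(name): a dict with "fx", "fy", "cx", "cy" (pixels), "R" (3x3) and "t" (3): a world point X has camera coordinates R X + t. Camera axes: x right, y down, z forward; pixel columns grow to the right and rows downward; lengths in mm; the calibration is good to about 2 mm. A picture is of the moment at which its call begins: read the wrist's pose just before it. camera_params takes no time and is no camera call; for the wrist camera it gives the pose at the moment of the call.
- ctrl.finish_job(): hands the job in, once; it reports no verdict.
The state is a dict: "clock": time; "qpos": joint angles; "qd": joint speeds; "tau": joint torques, N m; "eef_pos": TCP position; "tool_rot": TCP orientation; "force": force on the tool from outside, world axes, zero at the start; "torque": the same for the moment, N m; "width": finger opening in mm.
Only numpy, scipy, OpenCV 4.12 (cv2) and the standard library are available. Lean on these libraries where they do the work, as an engineer would, in place of code of your own. Each camera call takes 0.05 s, during which the arm holds its last target.

## Working session

There is one attempt and no reset: what is moved stays moved. The work goes in short steps, Python scripts to look and compute and a tool call to move; the robot and the scene stay as the last step left them, time stands still between calls to the robot, and variables do not carry over. Pictures are saved under pics/ and viewed, and the job is handed in when it is done.

Besides the shell and the picture viewer there is one more tool, called as a command line: name --argument value ..., lists and objects as JSON in quotes. apply_moves: Moves the arm, as the interface text tells. Its arguments: {"type":"object","properties":{"targets":{"type":"array"}},"required":["targets"]}

```bash
mkdir -p pics; cat > h.py <<'E'
import numpy as np,cv2
from cell import status,eyes,ctrl
from scipy.spatial.transform import Rotation as Ro
def grab(n,tag):
    P=eyes.camera_params(n); im,d=eyes.get_image(n); cv2.imwrite(f'pics/{tag}.png',im); np.savez(f'{tag}.npz',im=im,d=d,R=P['R'],t=P['t'],K=[P['fx'],P['fy'],P['cx'],P['cy']]); return im,d
def load(tag):
    z=np.load(f'{tag}.npz'); return z
def pts(z):
    fx,fy,cx,cy=z['K'];d=z['d'];v,u=np.mgrid[:480,:640]
    c=np.stack([(u-cx)/fx*d,(v-cy)/fy*d,d],-1); return (c-z['t'])@z['R']
def ray(z,u,v,h):
    fx,fy,cx,cy=z['K'];R=z['R'];o=-R.T@z['t'];r=R.T@np.array([(u-cx)/fx,(v-cy)/fy,1]);return o+r*(h-o[2])/r[2]
def proj(z,X):
    fx,fy,cx,cy=z['K'];c=z['R']@np.array(X)+z['t'];return c[0]/c[2]*fx+cx,c[1]/c[2]*fy+cy
E
python3 - <<'E'
from h import *
print(status.read_state(),ctrl.grip_point_offset)
for n in('scene','top','wrist'):
    grab(n,n+'0'); z=load(n+'0'); print(n,z['K'],-z['R'].T@z['t'])
E
```

```text
{'clock': 0.0, 'qpos': array([-1.40681438,  0.62936611,  0.0384611 ,  1.51835237, -0.02701407,
        0.99627968, -0.01998517]), 'qd': array([ 0.00080725,  0.00016614,  0.00022136, -0.00070857,  0.00029777,
       -0.00025554, -0.00180792]), 'tau': array([-5.01389786e-04, -5.63403547e+01,  1.22601572e+00, -1.93440610e+01,
        1.09608166e-02,  1.06366063e-02, -8.04830592e-06]), 'eef_pos': array([147.88633441, 632.3245248 , 230.38147115]), 'tool_rot': array([-3.12835687,  1.56890935, -1.78735046]), 'force': array([ 0.51362129, -0.38864912,  0.56934032]), 'torque': array([-0.01087241,  0.0231099 , -0.02324164]), 'width': 85.40123281258734} -18.700000000000003
scene [540.50846491 540.50846491 315.37854866 242.30720842] [1539.58661076 -127.05644163  847.89703107]
top [614.90097494 614.90097494 322.69080337 239.73268321] [ 334.54278246    9.15034576 1775.38604555]
wrist [333.49399534 333.49399534 317.20703448 238.46916438] [ 72.76612148 650.40859831 373.40570343]
```

View pics/scene0.png

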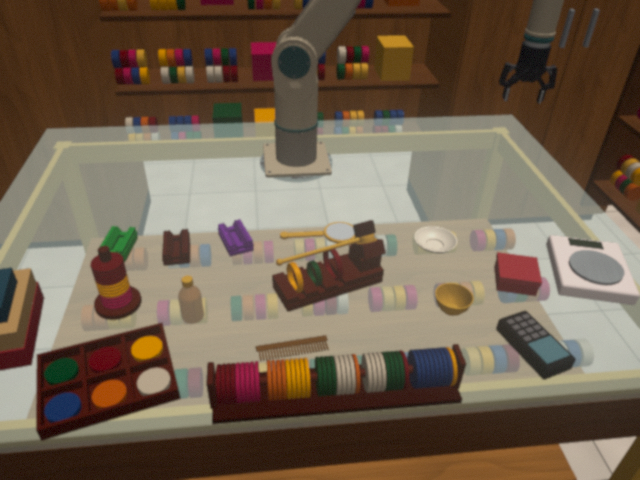

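View pics/top0.png

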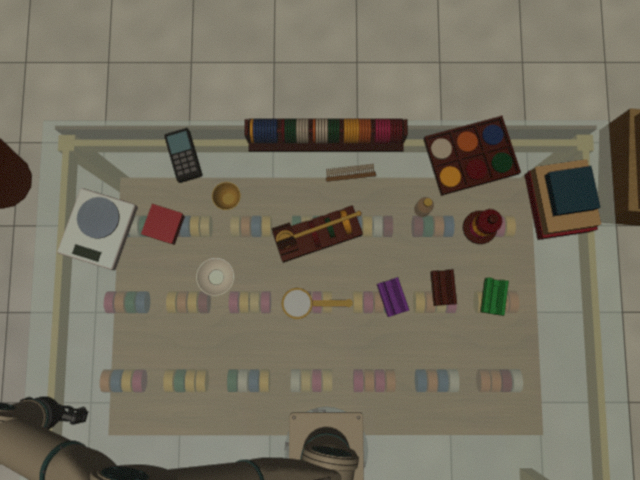

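View pics/wrist0.png

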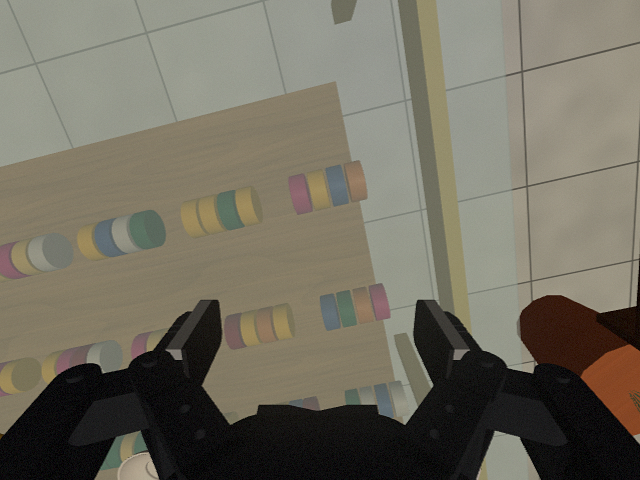

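The scene view shows the stand (330,275) with its knob pedestal at the right (367,245) and the bar over the bangles. The largest bangle looks like the amber one (295,275). Three objects are rest-shaped: maroon in the top view at (443,287), purple at (393,297) and green at (495,297). Maroon fits the description, since it is rosewood and neither green nor purple. I'll enlarge the views to confirm and measure.

```bash
python3 - <<'E'
from h import *
s=load('scene0');t=load('top0')
a=cv2.resize(s['im'][215:310,255:395],None,fx=4,fy=4,interpolation=2)
b=cv2.resize(t['im'][195:270,260:370],None,fx=5,fy=5,interpolation=2)
c=cv2.resize(t['im'][255:330,370:520],None,fx=4,fy=4,interpolation=2)
W=560
b=cv2.resize(b,(550,375));
cv2.imwrite('pics/cA.png',a);cv2.imwrite('pics/cB.png',np.vstack([b[:, :550],cv2.resize(c[:, :600],(550,225))[:225]]))
p=pts(t)
for v in range(205,262,6): print(v,[tuple(p[v,u].round().astype(int)) for u in range(275,366,10)])
for v in range(268,310,6): print(v,[tuple(p[v,u].round().astype(int)) for u in range(428,460,4)])
E
```

```text
205 [(np.int64(694), np.int64(148), np.int64(-5)), (np.int64(693), np.int64(118), np.int64(-1)), (np.int64(693), np.int64(88), np.int64(-1)), (np.int64(694), np.int64(59), np.int64(-4)), (np.int64(693), np.int64(30), np.int64(-1)), (np.int64(694), np.int64(0), np.int64(-5)), (np.int64(693), np.int64(-29), np.int64(1)), (np.int64(693), np.int64(-59), np.int64(1)), (np.int64(694), np.int64(-88), np.int64(-3)), (np.int64(693), np.int64(-117), np.int64(2))]
211 [(np.int64(675), np.int64(147), np.int64(2)), (np.int64(676), np.int64(118), np.int64(-2)), (np.int64(675), np.int64(88), np.int64(-1)), (np.int64(674), np.int64(59), np.int64(6)), (np.int64(674), np.int64(29), np.int64(6)), (np.int64(675), np.int64(0), np.int64(1)), (np.int64(668), np.int64(-28), np.int64(37)), (np.int64(667), np.int64(-57), np.int64(46)), (np.int64(675), np.int64(-88), np.int64(3)), (np.int64(675), np.int64(-117), np.int64(4))]
217 [(np.int64(657), np.int64(147), np.int64(2)), (np.int64(658), np.int64(118), np.int64(-4)), (np.int64(659), np.int64(89), np.int64(-9)), (np.int64(657), np.int64(59), np.int64(4)), (n
[... 5448 characters left out ...]
t64(421), np.int64(-308), np.int64(-2)), (np.int64(419), np.int64(-313), np.int64(35)), (np.int64(419), np.int64(-324), np.int64(36)), (np.int64(420), np.int64(-337), np.int64(27)), (np.int64(419), np.int64(-348), np.int64(30)), (np.int64(419), np.int64(-358), np.int64(35)), (np.int64(419), np.int64(-369), np.int64(37))]
304 [(np.int64(404), np.int64(-296), np.int64(0)), (np.int64(404), np.int64(-309), np.int64(-8)), (np.int64(402), np.int64(-312), np.int64(37)), (np.int64(402), np.int64(-323), np.int64(40)), (np.int64(403), np.int64(-340), np.int64(8)), (np.int64(403), np.int64(-347), np.int64(31)), (np.int64(403), np.int64(-360), np.int64(22)), (np.int64(404), np.int64(-376), np.int64(2))]
```

View pics/cA.png

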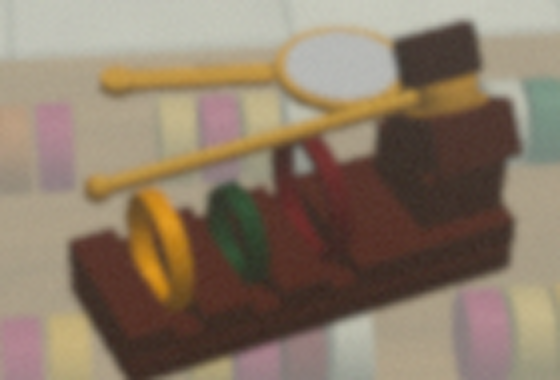

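View pics/cB.png

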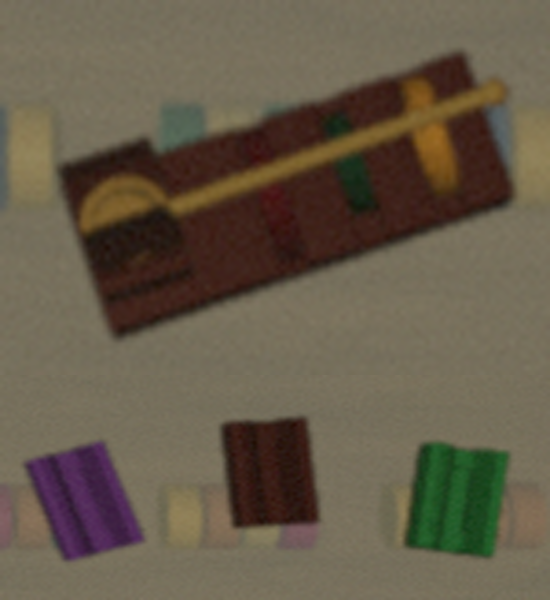

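The three bangles in the scene crop are amber at (160,250), green at (240,235) and dark red at (310,195). Dark red is clearly the tallest, reaching the bar, so it is the largest; it sits in the slot nearest the knob. Next I'll fit the stand and rest rectangles.

```bash
python3 - <<'E'
from h import *
t=load('top0');p=pts(t);im=t['im'].astype(int)
b,g,r=[im[...,i] for i in range(3)]
for name,(x0,y0,x1,y1),zh in(('stand',(262,200,370,268),(28,52)),('rest',(428,265,460,310),(26,46))):
    m=np.zeros((480,640),bool); m[y0:y1,x0:x1]=1
    mm=m&(p[...,2]>zh[0])&(p[...,2]<zh[1])
    # cast onto plane
    vs,us=np.nonzero(mm); h=40 if name=='stand' else 36
    q=np.array([ray(t,u,v,h)[:2] for u,v in zip(us,vs)],np.float32)
    print(name,len(q),cv2.minAreaRect(q),cv2.boxPoints(cv2.minAreaRect(q)).round(), r[mm].mean(),g[mm].mean(),b[mm].mean())
    # colour mask
    cm=m&(r<g*1.9+200)&(r-g>12)&(r<110)&(p[...,2]>20 if True else 1)
    
# red bangle: color
hsv=cv2.cvtColor(t['im'],cv2.COLOR_BGR2HSV)
for u,v in((312,223),(314,236),(330,231),(345,222),(318,240)): print(u,v,t['im'][v,u],hsv[v,u],p[v,u].round())
E
```

```text
stand 1565 ((604.4103393554688, 22.811798095703125), (91.54481506347656, 244.59100341796875), 18.999671936035156) [[ 521.  124.]
 [ 601. -108.]
 [ 688.  -78.]
 [ 608.  153.]] 62.65111821086262 36.592332268370605 26.952076677316295
rest 554 ((450.9154357910156, -335.0255126953125), (99.52458190917969, 64.16928100585938), 4.513082027435303) [[ 399. -307.]
 [ 404. -371.]
 [ 503. -363.]
 [ 498. -299.]] 51.28158844765343 28.633574007220215 21.6101083032491
312 223 [22 27 57] [  4 157  57] [624.  37.  92.]
314 236 [21 24 66] [  2 174  66] [586.  31. 101.]
330 231 [24 41 21] [ 65 124  41] [604. -13.  73.]
345 222 [ 32  98 143] [ 18 198 143] [626. -55.  93.]
318 240 [24 23 57] [179 152  57] [577.  20.  84.]
```

```bash
cat >> h.py <<'E'
YAW=np.deg2rad(19.0);SO=np.array([606.85,15.72,0])
RS=Ro.from_euler('z',YAW).as_matrix()
def S2W(p): return SO+RS@np.array(p,float)
def W2S(p): return RS.T@(np.array(p)-SO)
def tool():
    s=status.read_state(); return s,Ro.from_euler('xyz',s['tool_rot']).as_matrix()
def rows(target,yaw_rows=None):
    s,R=tool(); d=R.T@(np.array(target)-s['eef_pos']); return d
def info():
    s,R=tool(); print('t',s['clock'],'pos',s['eef_pos'].round(1),'S',W2S(s['eef_pos']).round(1),'F',s['force'].round(1),'w',round(s['width'],1)); print('toolY',R[:,1].round(3),'toolZ',R[:,2].round(3),'jaw-yaw vs stand y deg',np.rad2deg(np.arctan2(*(RS.T@R[:,2])[[0,1]])).round(2),'vert',R[2,0].round(4))
E
python3 - <<'E'
from h import *
info(); s,R=tool(); print(rows(S2W([-13,100,250])),s['qpos'].round(2))
E
```

```text
t 0.15 pos [147.9 632.5 230.6] S [-233.1  732.5  230.6] F [ 0.3  0.8 -0.1] w 85.2
toolY [-0.974  0.228 -0.   ] toolZ [ 0.228  0.974 -0.001] jaw-yaw vs stand y deg 32.17 vert -1.0
[ -18.76985325 -523.09016948 -418.28103798] [-1.41  0.63  0.04  1.52 -0.03  1.   -0.02]
```

apply_moves --targets '[[[-15,-40,-25],-10.7,85],[[-10,-45,-35],-10.7,85],[[0,-45,-35],-10.7,85]]'

```text
clock: 0.52
eef_pos: [270.7, 535.1, 254.3]
tool_rot: [1.806, 1.567, -2.566]
force: [0.1, 1.3, -0.9]
width: 84.7
```

```bash
python3 - <<'E'
from h import *
info(); print(rows(S2W([-13,100,250])))
E
```

```text
t 0.525 pos [270.7 535.1 254.3] S [-148.8  600.6  254.3] F [ 0.1  1.3 -0.9] w 84.7
toolY [-0.943 -0.334  0.004] toolZ [-0.334  0.943 -0.001] jaw-yaw vs stand y deg -0.48 vert -1.0
[   4.30702991 -131.56482088 -501.69068596]
```

apply_moves --targets '[[[-3,-13,-60],0.5,85],[[-3,-13,-60],0,85],[[-3,-13,-60],0,85],[[-3,-13,-60],0,85],[[-3,-13,-60],0,85],[[-3,-13,-60],0,85],[[0,-13,-60],0,85],[[0,-13,-60],0,85],[[0,-13,-60],0,85],[[0,0,0],0,85]]'

```text
clock: 1.78
eef_pos: [564.9, 47.3, 271.5]
tool_rot: [2.773, 1.567, -1.617]
force: [-1.0, 1.2, 0.5]
width: 84.9
```

```bash
python3 - <<'E'
from h import *
info(); grab('wrist','w1')
z=load('w1');print(-z['R'].T@z['t'],z['R'][2])
E
```

```text
t 1.775 pos [564.9  47.3 271.5] S [-29.4  43.5 271.5] F [-1.   1.2  0.5] w 84.9
toolY [-0.949 -0.317  0.002] toolZ [-0.317  0.949 -0.004] jaw-yaw vs stand y deg 0.54 vert -1.0
[491.694646    23.3154394  414.52087875] [ 0.28855457  0.09304155 -0.95293207]
```

View pics/w1.png

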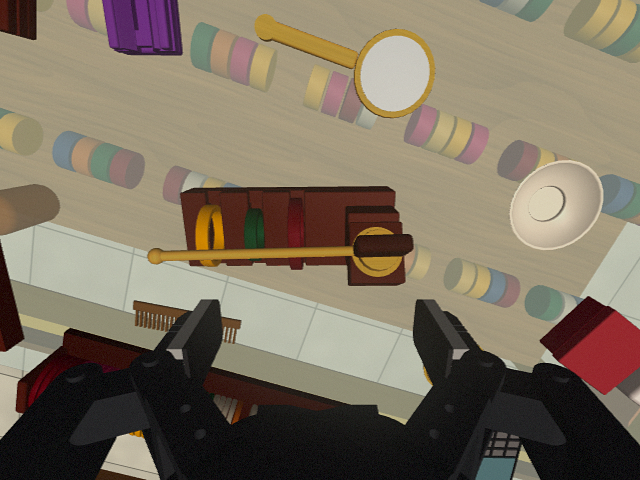

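```bash
python3 - <<'E'
from h import *
z=load('w1');p=pts(z)
c=cv2.resize(z['im'][180:300,140:420],None,fx=2.85,fy=2.85,interpolation=2);cv2.imwrite('pics/w1c.png',c)
def S(u,v): return W2S(p[v,u]).round(0)
for u,v in((360,240),(370,240),(384,240),(400,240),(408,240),(360,248),(384,248),(400,248),(384,255),(384,265),(384,272),(300,252),(260,253),(200,256),(156,257),(205,210),(255,215),(297,205),(297,245),(340,200),(190,200)): print(u,v,S(u,v),p[v,u].round())
# stand rect from top plane
q=np.array([W2S(x) for x in p.reshape(-1,3)]).reshape(480,640,3)
m=(abs(q[...,2]-40)<5)&(abs(q[...,0])<70)&(abs(q[...,1])<150)
vs,us=np.nonzero(m)
h=np.array([W2S(ray(z,u,v,40))[:2] for u,v in zip(us,vs)],np.float32)
k=h[(h[:,1]<70)];print(len(k),cv2.minAreaRect(k),np.percentile(k,[0.3,99.7],axis=0))
E
```

```text
360 240 [-18.  80. 142.] [564.  85. 142.]
370 240 [-18.  88. 143.] [561.  93. 143.]
384 240 [-17. 101. 141.] [558. 105. 141.]
400 240 [-18. 114. 142.] [553. 118. 142.]
408 240 [-17. 121. 141.] [551. 125. 141.]
360 248 [-12.  79. 145.] [570.  87. 145.]
384 248 [-11. 100. 144.] [564. 107. 144.]
400 248 [-12. 114. 145.] [559. 119. 145.]
384 255 [  1. 104. 129.] [574. 114. 129.]
384 265 [ 12. 105. 125.] [584. 119. 125.]
384 272 [ 23. 107. 116.] [594. 125. 116.]
300 252 [  2.  26. 117.] [600.  41. 117.]
260 253 [  2. -11. 118.] [612.   5. 118.]
200 256 [  5. -69. 118.] [634. -48. 118.]
156 257 [   4. -110.  120.] [647. -86. 120.]
205 210 [-29. -76.  69.] [604. -66.  69.]
255 215 [-22. -24.  64.] [594. -15.  64.]
297 205 [-35.  22.  77.] [566.  25.  77.]
297 245 [ -0.  23. 101.] [599.  37. 101.]
340 200 [-33.  69.  42.] [553.  70.  42.]
190 200 [ -34. -102.   39.] [608. -92.  39.]
6603 ((0.9302101135253906, -21.615196228027344), (183.02899169921875, 89.89469909667969), 89.5431137084961) [[ -43.73429505 -112.49983018]
 [  45.92321327   69.71147296]]
```

View pics/w1c.png

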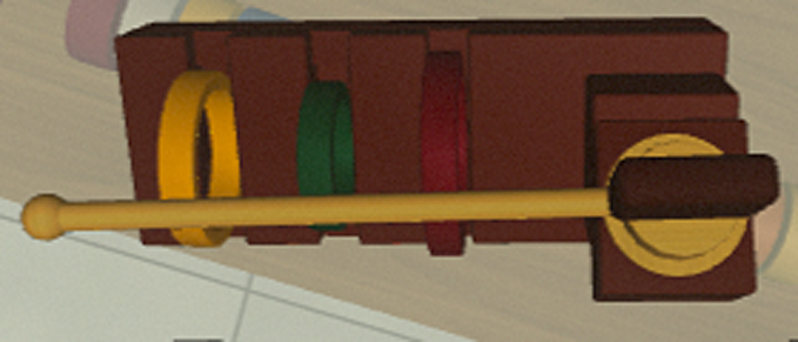

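Measured positions in the stand frame: wing centred at about (-14,101,143) on top, bar axis at x≈2 with its top at z≈117, and dark red bangle at y≈20 with its top at z≈101. All of these fit the drawing. Next: move over the knob.

```bash
python3 - <<'E'
from h import *
print(rows(S2W([-13,102,200])))
E
```

```text
[ 71.29189195 -16.32623811  54.84322711]
```

apply_moves --targets '[[[10,-8,28],-0.5,85],[[20,-8,28],0,85],[[41,0,0],0,85],[[0,0,0],0,85]]'

```text
clock: 2.33
eef_pos: [557.1, 117.5, 199.0]
tool_rot: [0.612, 1.567, 2.526]
force: [-0.0, -0.3, 0.5]
width: 85.0
```

```bash
python3 - <<'E'
from h import *
info(); grab('wrist','w2');info();print(rows(S2W([-13,102,120])))
z=load('w2');p=pts(z)
for u,v in ((320,250),(320,240),(320,230)): print(W2S(p[v,u]).round())
E
```

```text
t 2.325 pos [557.1 117.5 199. ] S [-13.9 112.5 199. ] F [-0.  -0.3  0.5] w 85.0
toolY [-0.942 -0.336  0.002] toolZ [-0.336  0.942  0.003] jaw-yaw vs stand y deg -0.64 vert -1.0
t 2.375 pos [558.9 118.5 201. ] S [-11.8 112.7 201. ] F [-0.7  1.4  0.2] w 84.8
toolY [-0.942 -0.336 -0.002] toolZ [-0.336  0.942  0.004] jaw-yaw vs stand y deg -0.66 vert -1.0
[ 80.9885553    1.46818521 -11.01443196]
[-19. 114. 141.]
[-11. 115.  96.]
[-18. 115.  90.]
```

View pics/w2.png

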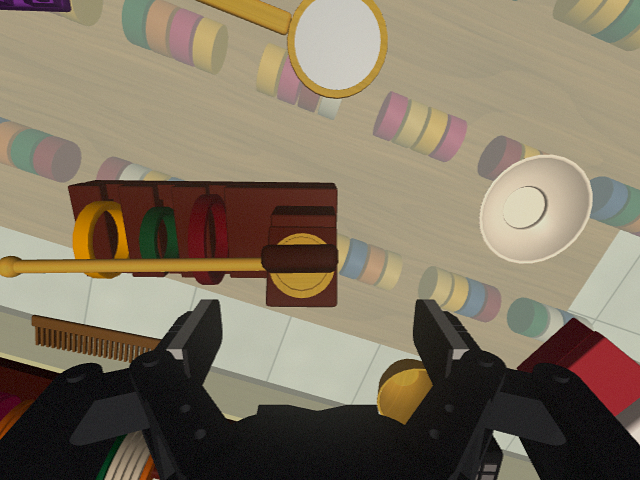

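```bash
python3 - <<'E'
from h import *
z=load('w2');p=pts(z)
hs=cv2.cvtColor(z['im'],cv2.COLOR_BGR2GRAY)
print(hs[258,250:350:4], [W2S(p[258,u]).round(0)[1] for u in range(258,344,4)])
for u in(263,300,337): print(W2S(ray(z,u,258,141)).round(1))
for v in range(244,275,3): print(v,W2S(p[v,300]).round(0))
E
```

```text
[ 82  80  82  29  38  37  35  39  38  35  37  38  43  40  34  40  34  41
  44  36  42  44 128 182 117] [np.float64(69.0), np.float64(77.0), np.float64(80.0), np.float64(83.0), np.float64(85.0), np.float64(88.0), np.float64(90.0), np.float64(93.0), np.float64(95.0), np.float64(98.0), np.float64(100.0), np.float64(103.0), np.float64(105.0), np.float64(108.0), np.float64(111.0), np.float64(113.0), np.float64(116.0), np.float64(118.0), np.float64(121.0), np.float64(123.0), np.float64(126.0), np.float64(141.0)]
[-13.4  77.7 141. ]
[-13.6 101.5 141. ]
[-13.9 125.4 141. ]
244 [-13. 100. 109.]
247 [-20. 101. 139.]
250 [-19. 101. 140.]
253 [-18. 102. 142.]
256 [-16. 102. 143.]
259 [-15. 102. 145.]
262 [-12. 102. 145.]
265 [-11. 102. 147.]
268 [ -8. 102. 143.]
271 [ -1. 101. 132.]
274 [  7. 101. 120.]
```

apply_moves --targets '[[[0,1,-11],0.6,85],[[30,0,0],0,85],[[30,0,0],0,85],[[10,0,0],0,85],[[0,0,0],0,85]]'

```text
clock: 3.0
eef_pos: [568.9, 105.7, 138.1]
tool_rot: [-1.547, 1.553, 0.351]
force: [-0.1, -0.5, 0.3]
width: 85.1
```

```bash
python3 - <<'E'
from h import *
info(); print(rows(S2W([-13,101.6,120])))
E
```

```text
t 3.0 pos [568.9 105.7 138.1] S [ -6.6  97.4 138.1] F [-0.1 -0.5  0.3] w 85.1
toolY [-0.947 -0.322 -0.018] toolZ [-0.322  0.947  0.   ] jaw-yaw vs stand y deg 0.22 vert -0.9998
[17.96264317  6.70607986  4.17246885]
```

apply_moves --targets '[[[5,6,4],0,85],[[0,0,0],0,85],[[6,0,0],0,85],[[0,0,0],0,85]]'

```text
clock: 3.5
eef_pos: [563.5, 107.9, 129.4]
tool_rot: [-1.578, 1.548, 0.32]
force: [-0.2, -0.6, 0.4]
width: 85.0
```

```bash
python3 - <<'E'
from h import *
info(); print(rows(S2W([-13,101.6,120])))
E
```

```text
t 3.5 pos [563.5 107.9 129.4] S [-11.  101.3 129.4] F [-0.2 -0.6  0.4] w 85.0
toolY [-0.947 -0.322 -0.023] toolZ [-0.322  0.947 -0.   ] jaw-yaw vs stand y deg 0.23 vert -0.9997
[9.35347628 2.22569481 0.28818024]
```

apply_moves --targets '[[[9,2,0],0,85],[[1,0,0],0,65],[[0,0,0],0,50],[[0,0,0],0,40],[[0,0,0],0,40]]'

```text
clock: 4.12
eef_pos: [561.7, 107.1, 118.9]
tool_rot: [-1.586, 1.548, 0.312]
force: [0.5, -0.2, -0.2]
width: 48.8
```

```bash
python3 - <<'E'
from h import *
info()
E
```

```text
t 4.125 pos [561.7 107.1 118.9] S [-12.9 101.1 118.9] F [ 0.5 -0.2 -0.2] w 48.8
toolY [-0.947 -0.322 -0.022] toolZ [-0.322  0.947 -0.   ] jaw-yaw vs stand y deg 0.23 vert -0.9997
```

apply_moves --targets '[[[0,0,0],0,30],[[-6,3.5,0],0,30],[[-6,3.5,0],0,30],[[0,0,0],0,30]]'

```text
clock: 4.62
eef_pos: [555.0, 104.8, 131.2]
tool_rot: [-1.588, 1.547, 0.311]
force: [-0.3, -0.6, 1.1]
width: 48.9
```

```bash
python3 - <<'E'
from h import *
info()
E
```

```text
t 4.625 pos [555.  104.8 131.2] S [-20.1 101.1 131.2] F [-0.3 -0.6  1.1] w 48.9
toolY [-0.947 -0.322 -0.024] toolZ [-0.322  0.947 -0.   ] jaw-yaw vs stand y deg 0.23 vert -0.9997
```

apply_moves --targets '[[[0,0,0],0,85],[[0,0,0],0,85],[[-25,0,0],0,85],[[-30,0,0],0,85],[[-10,0,0],0,85],[[0,0,0],0,85]]'

```text
clock: 5.38
eef_pos: [552.3, 104.3, 197.2]
tool_rot: [-1.564, 1.55, 0.334]
force: [0.0, -0.9, -0.1]
width: 85.1
```

```bash
python3 - <<'E'
from h import *
info(); grab('wrist','w3');z=load('w3');p=pts(z)
cv2.imwrite('pics/w3c.png',cv2.resize(z['im'][150:310],None,fx=1.25,fy=1.25))
q=(p-SO)@RS
m=(abs(q[...,1]-102)<12)&(abs(q[...,0]+14)<25)&(q[...,2]>135)
print(q[m].mean(0),np.median(q[m],0),m.sum())
for y in(-100,-50,-10,40,60):
    m=(abs(q[...,1]-y)<6)&(abs(q[...,0])<30)&(q[...,2]>104); print(y,np.median(q[m],0),m.sum())
E
```

```text
t 5.375 pos [552.3 104.3 197.2] S [-22.7 101.5 197.2] F [ 0.  -0.9 -0.1] w 85.1
toolY [-0.947 -0.322 -0.021] toolZ [-0.322  0.947  0.   ] jaw-yaw vs stand y deg 0.23 vert -0.9998
[-31.59763192 101.88081667 259.89082216] [-34.57294231 101.88259205 280.44236706] 8831
-100 [  -4.74104782 -100.44888274  129.51453115] 256
-50 [ -5.02796867 -50.23132667 129.23417963] 248
-10 [ -5.86156287  -9.69978609 128.93815803] 250
40 [-19.67490213  40.25648742 266.40430939] 3656
60 [-21.58607924  59.08707184 235.81446746] 2262
```

View pics/w3c.png

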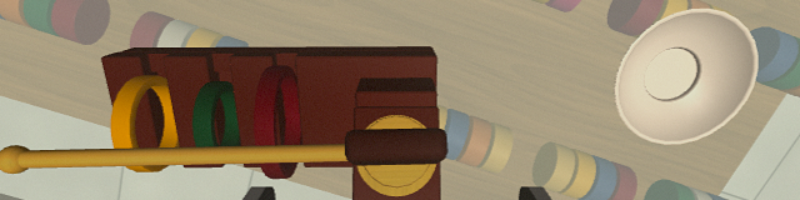

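```bash
cat >> h.py <<'E'
K=np.array([-5.2,101.6,124.5]);c3=np.cos(np.pi/6)
def wp(th,rho,gap=0,below=14):
    d=np.array([np.sin(th)*c3,-np.cos(th)]);L=np.linalg.norm(d);d/=L
    n=np.array([-d[1],d[0]])
    sup=5+11*abs(n[0])+14.5*abs(n[1])+gap
    xy=K[:2]+d*rho-n*sup
    return np.array([*xy,K[2]+rho/L*np.sin(th)*.5-below])
E
python3 - <<'E'
from h import *
for th in np.arange(0,1.48,.1): print(round(th,1),wp(th,105).round(0))
print(wp(1.44,105),rows(S2W([-36,-4,197])))
E
```

```text
0.0 [-21.  -3. 110.]
0.1 [-13.  -4. 116.]
0.2 [ -5.  -5. 121.]
0.3 [  3.  -5. 126.]
0.4 [ 12.  -4. 131.]
0.5 [ 21.  -2. 136.]
0.6 [ 30.   0. 141.]
0.7 [ 39.   4. 146.]
0.8 [ 48.   8. 151.]
0.9 [ 57.  14. 155.]
1.0 [ 65.  20. 159.]
1.1 [ 74.  29. 163.]
1.2 [ 81.  38. 166.]
1.3 [ 88.  48. 168.]
1.4 [ 94.  60. 170.]
[ 95.45743774  65.08212916 170.43429118] [  -0.62201132   12.53405589 -105.63667242]
```

apply_moves --targets '[[[0,6,-30],0,30],[[0,6,-35],0,0],[[0,2,-35],0,0],[[0,0,0],0,0],[[0,0,0],0,0]]'

```text
clock: 6.05
eef_pos: [568.1, 3.8, 189.9]
tool_rot: [-1.212, 1.56, 0.69]
force: [-0.1, 0.0, -0.6]
width: 0.1
```

```bash
python3 - <<'E'
from h import *
info(); print(rows(S2W([-34,-4,112])))
E
```

```text
t 6.05 pos [568.1   3.8 189.9] S [-40.5   1.3 189.9] F [-0.1  0.  -0.6] w 0.1
toolY [-0.946 -0.324 -0.01 ] toolZ [-0.325  0.946  0.004] jaw-yaw vs stand y deg 0.06 vert -0.9999
[77.98504022 -5.70522812 -5.64215081]
```

apply_moves --targets '[[[30,0,0],0,0],[[30,0,-5],0,0],[[14,0,0],0,0],[[0,0,0],0,0]]'

```text
clock: 6.55
eef_pos: [569.7, 4.7, 113.2]
tool_rot: [-0.992, 1.559, 0.915]
force: [0.5, 0.7, 0.4]
width: 0.1
```

```bash
python3 - <<'E'
from h import *
info(); print(rows(S2W([-26,-4,112])))
E
```

```text
t 6.55 pos [569.7   4.7 113.2] S [-38.8   1.6 113.2] F [0.5 0.7 0.4] w 0.1
toolY [-0.944 -0.33  -0.01 ] toolZ [-0.33   0.944  0.007] jaw-yaw vs stand y deg -0.29 vert -0.9999
[  1.26917521 -12.70978431  -5.72054597]
```

apply_moves --targets '[[[0,-12,-4],0,0],[[-3,-9,-1],0,0],[[-5,-9,0],0,0],[[-5,-9,0],0,0],[[-5,-9,0],0,0],[[-5,-9,2],0,0],[[0,0,0],0,0]]'

```text
clock: 7.42
eef_pos: [629.9, 23.2, 141.9]
tool_rot: [-1.192, 1.555, 0.717]
force: [-0.1, 0.4, -0.8]
width: -0.0
```

```bash
python3 - <<'E'
from h import *
info(); grab('wrist','w4');grab('scene','s4')
z=load('w4');y=load('s4');cv2.imwrite('pics/w4c.png',np.vstack([z['im'],cv2.resize(y['im'][200:310,240:420],(640,391))])[::1][:,:])
E
python3 -c "
import cv2;i=cv2.imread('pics/w4c.png');cv2.imwrite('pics/w4d.png',cv2.resize(i,None,fx=.68,fy=.68))"
```

```text
t 7.425 pos [629.9  23.2 141.9] S [ 24.3  -0.5 141.9] F [-0.1  0.4 -0.8] w -0.0
toolY [-0.943 -0.332 -0.015] toolZ [-0.332  0.943  0.006] jaw-yaw vs stand y deg -0.38 vert -0.9999
```

View pics/w4d.png

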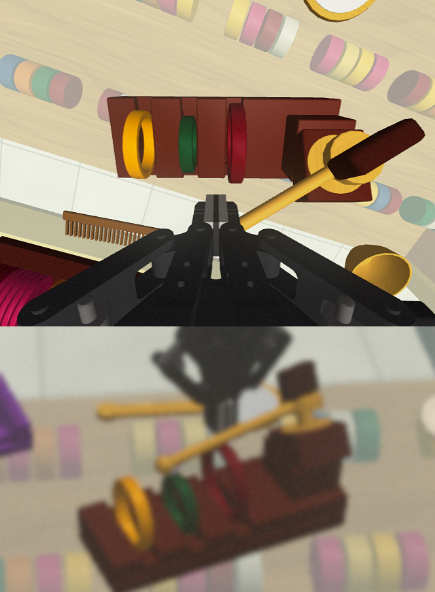

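The bar has swung by about 0.5 rad, with the fingers pushing it. I'll continue along the arc.

apply_moves --targets '[[[-2,-9,4],0,0],[[-4,-9,5],0,0],[[-4,-9,6],0,0],[[-4,-9,7],0,0],[[-3,-8,8],0,0],[[-3,-7,9],0,0],[[0,0,0],0,0]]'

```text
clock: 8.4
eef_pos: [665.6, 80.5, 163.2]
tool_rot: [-1.067, 1.557, 0.843]
force: [-0.1, -0.3, 0.1]
width: -0.2
```

```bash
python3 - <<'E'
from h import *
info()
for th in(1.2,1.3,1.4,1.44,1.5): print(th,wp(th,105,below=16),rows(S2W(wp(th,105,below=16))))
E
```

```text
t 8.4 pos [665.6  80.5 163.2] S [ 76.7  42.1 163.2] F [-0.1 -0.3  0.1] w -0.2
toolY [-0.943 -0.332 -0.012] toolZ [-0.332  0.943  0.007] jaw-yaw vs stand y deg -0.41 vert -0.9999
1.2 [ 81.27994549  37.85819265 163.80455058] [-0.53122312 -4.59131793 -4.24896736]
1.3 [ 88.02181618  48.43972812 166.22820476] [ -2.80382167 -11.43550187   6.3003575 ]
1.4 [ 93.60368386  60.13341514 167.95414078] [ -4.38514487 -17.1192395   17.96538907]
1.44 [ 95.45743774  65.08212916 168.43429118] [ -4.81016829 -19.01316401  22.90392361]
1.5 [ 97.7889789   72.74923081 168.91955348] [ -5.21647611 -21.40390465  30.5573728 ]
```

apply_moves --targets '[[[-1,-6,7],0,0],[[-1,-3,7],0,0],[[-1,-2,6],0,0],[[0,0,0],0,0]]'

```text
clock: 8.9
eef_pos: [669.4, 103.9, 166.5]
tool_rot: [-1.081, 1.558, 0.827]
force: [0.1, -0.4, 1.1]
width: -0.1
```

```bash
cat >> h.py <<'E'
def barang(tag,Kk=None):
    z=load(tag);q=(pts(z)-SO)@RS;hs=cv2.cvtColor(z['im'],cv2.COLOR_BGR2HSV)
    k=K if Kk is None else Kk
    w=q-k;e=np.array([c3,0,.5]);a=np.array([-.5,0,c3])
    m=(hs[...,0]>12)&(hs[...,0]<30)&(hs[...,1]>110)&(abs(w@a)<14)&(z['d']>0)
    A=w@e;B=-w[...,1];r=np.hypot(A,B);m&=(r>30)&(r<225)&(A>-10)
    th=np.arctan2(A,B)[m];rr=r[m];
    med=np.median(th);s=abs(th-med)<.12
    print('n',m.sum(),'theta',med,th[s].mean(),'w.a',np.median((w@a)[m][s]),'rmax',rr[s].max())
    return m
E
python3 - <<'E'
from h import *
info(); grab('wrist','w5');m=barang('w5');grab('scene','s5');z=load('s5');cv2.imwrite('pics/s5c.png',cv2.resize(z['im'][190:310,240:440],None,fx=4,fy=4,interpolation=2));m2=barang('s5');grab('top','t5');barang('t5')
E
```

```text
t 8.9 pos [669.4 103.9 166.5] S [ 87.9  63.  166.5] F [ 0.1 -0.4  1.1] w -0.1
toolY [-0.943 -0.331 -0.012] toolZ [-0.332  0.943  0.006] jaw-yaw vs stand y deg -0.36 vert -0.9999
n 3946 theta 1.39074912522441 1.3903112041170784 w.a 3.223606177121061 rmax 120.6450528569428
n 92 theta 1.3850204777430166 1.388285771046506 w.a 2.3241180112829616 rmax 223.85392809802374
  return _methods._mean(a, axis=axis, dtype=dtype,
  ret = ret.dtype.type(ret / rcount)
h.py:40: RuntimeWarning: Mean of empty slice.
  print('n',m.sum(),'theta',med,th[s].mean(),'w.a',np.median((w@a)[m][s]),'rmax',rr[s].max())
Traceback (most recent call last):
  File "h.py", line 40, in barang
    print('n',m.sum(),'theta',med,th[s].mean(),'w.a',np.median((w@a)[m][s]),'rmax',rr[s].max())
                                                                                   ~~~~~~~~~^^
ValueError: zero-size array to reduction operation maximum which has no identity
```

View pics/w5.png

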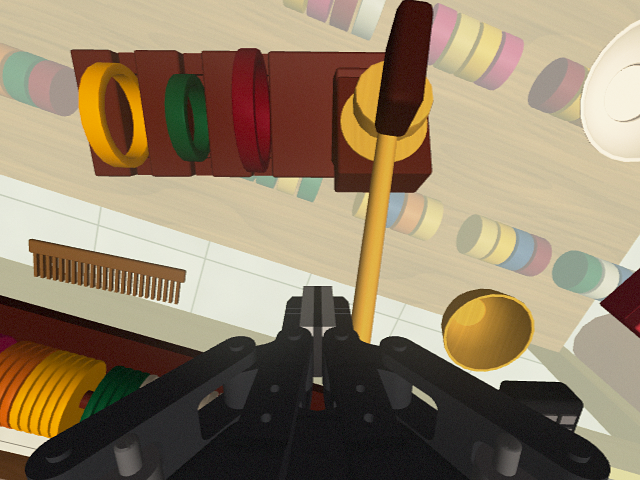

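View pics/s5c.png

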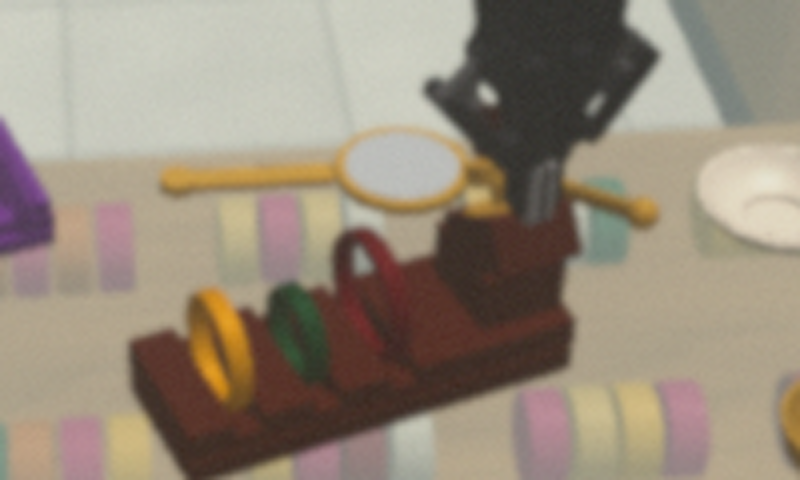

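θ measures 1.39 in both views, which is inside the tooth window, and the knob is still out. I'll back off and go over the wing to push it home.

apply_moves --targets '[[[0,4,-8],0.3,0],[[-20,20,0],0,0],[[-20,35,0],0,0],[[0,35,0],0,0],[[0,30,0],0,0],[[0,0,20],0,0],[[0,0,20],0,0],[[0,0,0],0,0]]'

```text
clock: 10.05
eef_pos: [539.1, 86.0, 206.6]
tool_rot: [-1.381, 1.557, 0.512]
force: [0.1, -0.6, 0.9]
width: -0.2
```

```bash
python3 - <<'E'
from h import *
info(); grab('wrist','w6');barang('w6');print(rows(S2W([-33,101.6,165])))
z=load('w6');q=(pts(z)-SO)@RS
E
```

```text
t 10.05 pos [539.1  86.  206.6] S [-41.1  88.5 206.6] F [ 0.1 -0.6  0.9] w -0.2
toolY [-0.948 -0.317 -0.014] toolZ [-0.317  0.948  0.003] jaw-yaw vs stand y deg 0.53 vert -0.9999
n 367 theta 1.3833176130523248 1.3849597677388734 w.a 3.3555028938984983 rmax 84.25075774356915
[41.76652997 -7.34671534 14.37722836]
```

View pics/w6.png

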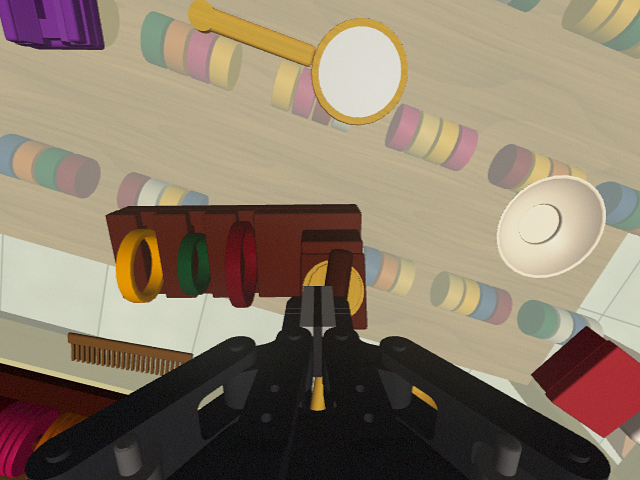

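apply_moves --targets '[[[15,-5,9],-0.5,0],[[15,-2,4],0,0],[[8,0,0],0,0],[[0,0,0],0,0]]'

```text
clock: 10.6
eef_pos: [543.6, 99.0, 164.6]
tool_rot: [-1.499, 1.558, 0.401]
force: [-0.5, 0.4, 0.4]
width: -0.2
```

```bash
python3 - <<'E'
from h import *
info(); print(rows(S2W([-33,101.6,158])))
E
```

```text
t 10.6 pos [543.6  99.  164.6] S [-32.7  99.3 164.6] F [-0.5  0.4  0.4] w -0.2
toolY [-0.946 -0.323 -0.013] toolZ [-0.323  0.947  0.001] jaw-yaw vs stand y deg 0.18 vert -0.9999
[6.64102159 0.40060105 2.2883413 ]
```

apply_moves --targets '[[[5,0,2],0,0],[[4.5,-2,0],0,0],[[4,-2.5,0],0,0]]'

```text
clock: 10.98
eef_pos: [547.6, 102.1, 150.9]
tool_rot: [-1.517, 1.558, 0.381]
force: [-0.8, 0.1, 0.6]
width: -0.2
```

apply_moves --targets '[[[4,-2.5,0],0,0],[[4,-2.5,0],0,0]]'

```text
clock: 11.22
eef_pos: [552.2, 103.6, 142.6]
tool_rot: [-1.507, 1.559, 0.391]
force: [-4.9, -1.2, 12.2]
width: 0.3
```

```bash
python3 - <<'E'
from h import *
info(); grab('wrist','w7');barang('w7');barang('w7',K+np.array([7,0,-12.]))
E
```

```text
t 11.225 pos [552.2 103.6 142.6] S [-23.1 100.9 142.6] F [-4.9 -1.2 12.2] w 0.3
toolY [-0.947 -0.322 -0.012] toolZ [-0.322  0.947  0.001] jaw-yaw vs stand y deg 0.23 vert -0.9999
n 53 theta 1.4904820160308585 1.4916143104254898 w.a -12.040874216896265 rmax 51.14321078843704
n 53 theta 1.4903621703640264 1.4914965607079687 w.a 1.8514306285170001 rmax 51.08127130824607
```

View pics/w7.png

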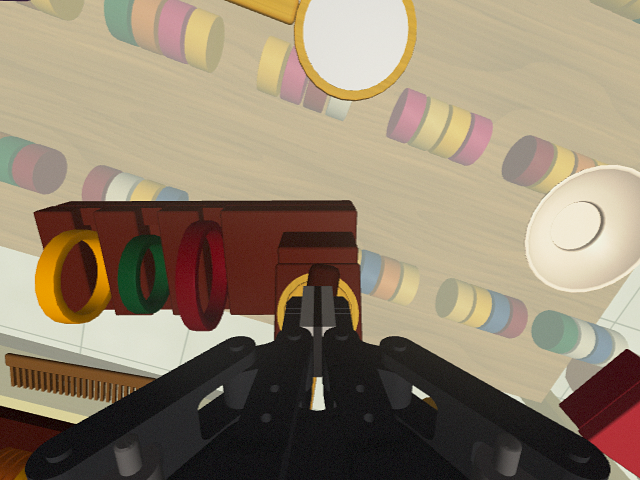

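apply_moves --targets '[[[3,-1.5,0],0,0],[[0.5,0,0],0,0],[[0,0,0],0,0]]'

```text
clock: 11.65
eef_pos: [552.1, 103.6, 143.2]
tool_rot: [-1.492, 1.562, 0.405]
force: [-0.3, -0.1, 0.8]
width: -0.2
```

```bash
python3 - <<'E'
from h import *
info()
E
```

```text
t 11.65 pos [552.1 103.6 143.2] S [-23.2 100.9 143.2] F [-0.3 -0.1  0.8] w -0.2
toolY [-0.947 -0.321 -0.009] toolZ [-0.321  0.947  0.001] jaw-yaw vs stand y deg 0.26 vert -1.0
```

apply_moves --targets '[[[-25,12,0],0,0],[[-30,0,-30],0,30],[[-20,0,-40],0,50],[[0,0,0],0,50]]'

```text
clock: 12.15
eef_pos: [565.5, 32.0, 219.7]
tool_rot: [-1.633, 1.558, 0.267]
force: [-0.7, 0.6, -0.3]
width: 50.0
```

```bash
python3 - <<'E'
from h import *
info(); grab('wrist','w8');K2=K+np.array([6.9,0,-11.9])
barang('w8',K2)
z=load('w8');q=(pts(z)-SO)@RS
hs=cv2.cvtColor(z['im'],cv2.COLOR_BGR2HSV)
# wing top
for v,u in((0,0),): pass
m=(q[...,2]>125)&(q[...,2]<165)&(abs(q[...,0]+10)<30)&(abs(q[...,1]-101)<14)&(hs[...,2]<90)
a=np.array([-.5,0,c3]);print('wing top above K2 along a (36 expected if home)',np.percentile(((q-K2)@a)[m],[10,50,90]),m.sum())
# red bangle
m=((hs[...,0]<6)|(hs[...,0]>172))&(hs[...,1]>150)&(q[...,2]>50)&(q[...,2]<110)&(abs(q[...,1]-18)<20)&(abs(q[...,0])<60)
print('red',q[m].min(0),q[m].max(0),m.sum()); mm=m&(q[...,2]>94); print(np.median(q[mm],0), np.percentile(q[mm][:,1],[3,97]),np.percentile(q[m][:,0],[1,99]),mm.sum())
E
```

```text
t 12.15 pos [565.5  32.  219.7] S [-33.8  28.9 219.7] F [-0.7  0.6 -0.3] w 50.0
toolY [-0.946 -0.323 -0.013] toolZ [-0.323  0.946 -0.001] jaw-yaw vs stand y deg 0.15 vert -0.9999
n 1 theta 0.4770850524434141 0.4770850524434141 w.a -12.67944114366477 rmax 30.92411310501666
wing top above K2 along a (36 expected if home) [25.08701943 34.17835411 35.43072512] 1744
red [-39.62628075  12.78177149  50.12941309] [ 32.96994795  25.82649815 101.44759421] 1175
[-2.86142697 19.21148677 98.62852376] [13.26957532 25.13498281] [-39.30152132  29.1702418 ] 658
```

View pics/w8.png

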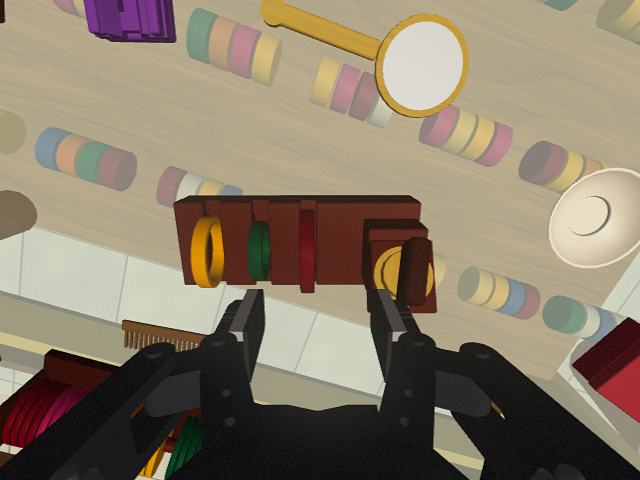

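Knob is home: the wing top is about 35 mm above the pivot point along the axis. The dark red bangle is centred at about (0.7,19.2) in the stand frame with its top at z≈100, so it is the 80 mm one.

```bash
python3 - <<'E'
from h import *
info(); print(rows(S2W([0.7,19.2,130])))
E
```

```text
t 12.2 pos [564.3  34.6 218.8] S [-34.1  31.7 218.8] F [ 0.4  1.5 -0.8] w 50.2
toolY [-0.945 -0.326 -0.011] toolZ [-0.326  0.945  0.002] jaw-yaw vs stand y deg -0.01 vert -0.9999
[ 89.16234068 -33.77504161 -12.62946566]
```

apply_moves --targets '[[[15,-15,-6],0,45],[[30,-17,-5],0,42],[[30,0,0],0,42],[[10,0,0],0,42],[[0,0,0],0,42],[[0,0,0],0,42]]'

```text
clock: 12.95
eef_pos: [599.0, 43.1, 130.0]
tool_rot: [-1.075, 1.557, 0.836]
force: [0.8, -0.3, -0.3]
width: 41.7
```

```bash
python3 - <<'E'
from h import *
grab('wrist','w9');info(); print(rows(S2W([0.7,19.2,80])))
z=load('w9');q=(pts(z)-SO)@RS
hs=cv2.cvtColor(z['im'],cv2.COLOR_BGR2HSV)
m=((hs[...,0]<6)|(hs[...,0]>172))&(hs[...,1]>150)&(q[...,2]>50)&(q[...,2]<110)&(abs(q[...,1]-18)<20)&(abs(q[...,0])<60)
mm=m&(q[...,2]>70); print(np.median(q[mm],0), np.percentile(q[mm][:,1],[3,97]),np.percentile(q[m][:,0],[1,99]),mm.sum())
E
```

```text
t 13.0 pos [599.1  43.1 130.2] S [  1.6  28.4 130.2] F [0.2 0.2 0.8] w 41.9
toolY [-0.943 -0.333 -0.012] toolZ [-0.333  0.943  0.006] jaw-yaw vs stand y deg -0.46 vert -0.9999
[50.1388648   1.56018439 -9.49857717]
[-12.37925747  19.31489766  95.94116548] [13.18807978 25.367565  ] [-39.10112795  27.78058204] 2546
```

View pics/w9.png

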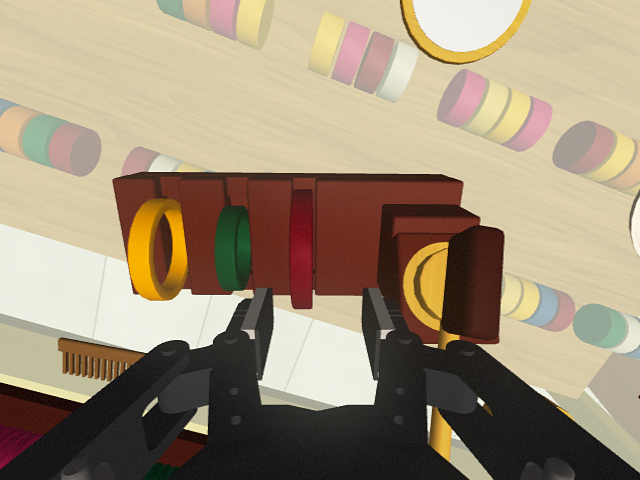

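apply_moves --targets '[[[0,1,-9],0.4,42],[[0,0,0],0,42],[[10,0,0],0,42],[[0,0,0],0,42]]'

```text
clock: 13.5
eef_pos: [602.5, 33.1, 121.6]
tool_rot: [-1.247, 1.554, 0.655]
force: [-0.2, 0.4, 0.5]
width: 42.2
```

```bash
python3 - <<'E'
from h import *
info(); print(rows(S2W([0.7,19.3,80])))
E
```

```text
t 13.5 pos [602.5  33.1 121.6] S [  1.6  17.9 121.6] F [-0.2  0.4  0.5] w 42.2
toolY [-0.946 -0.325 -0.016] toolZ [-0.325  0.946  0.005] jaw-yaw vs stand y deg 0.03 vert -0.9999
[41.61490424  1.55128646  1.22211729]
```

apply_moves --targets '[[[12,0,1],0,42],[[12,0,0],0,42],[[12,0,0],0,42],[[5,0,0],0,42],[[0,0,0],0,42]]'

```text
clock: 14.12
eef_pos: [602.0, 35.0, 76.4]
tool_rot: [-1.151, 1.556, 0.752]
force: [-0.1, -0.6, -0.6]
width: 41.9
```

```bash
python3 - <<'E'
from h import *
info(); print(rows(S2W([0.7,19.3,80]))); grab('wrist','w10')
E
```

```text
t 14.125 pos [602.   35.   76.4] S [ 1.7 19.8 76.4] F [-0.1 -0.6 -0.6] w 41.9
toolY [-0.945 -0.326 -0.014] toolZ [-0.326  0.945  0.006] jaw-yaw vs stand y deg -0.01 vert -0.9999
[-3.57091443  0.90755223 -0.4914252 ]
```

View pics/w10.png

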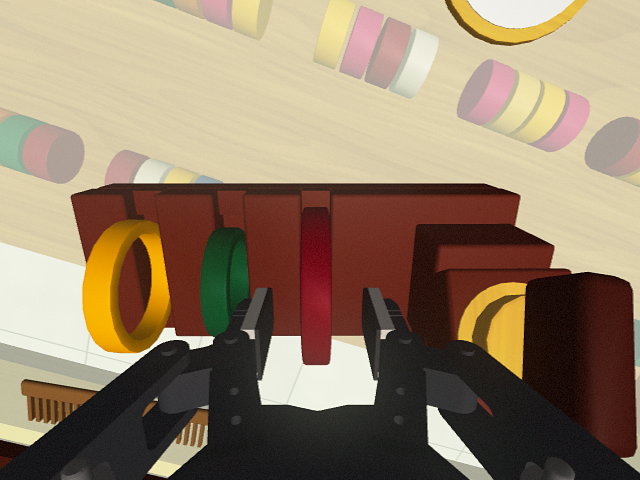

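apply_moves --targets '[[[0,0,0],0,25],[[0,0,0],0,5],[[0,0,0],0,0],[[0,0,0],0,0]]'

```text
clock: 14.68
eef_pos: [602.9, 35.0, 77.9]
tool_rot: [-1.247, 1.554, 0.655]
force: [-0.4, 0.2, -0.7]
width: 11.4
```

```bash
python3 - <<'E'
from h import *
info()
E
```

```text
t 14.675 pos [602.9  35.   77.9] S [ 2.5 19.5 77.9] F [-0.4  0.2 -0.7] w 11.4
toolY [-0.945 -0.325 -0.016] toolZ [-0.326  0.946  0.005] jaw-yaw vs stand y deg 0.0 vert -0.9999
```

apply_moves --targets '[[[-8,0,0],0,0],[[-12,0,0],0,0],[[-20,0,0],0,0],[[-30,0,0],0,0],[[-30,0,0],0,0],[[0,0,0],0,0]]'

```text
clock: 15.42
eef_pos: [602.1, 33.9, 184.7]
tool_rot: [-1.321, 1.551, 0.581]
force: [-0.7, 0.6, -0.9]
width: 11.7
```

```bash
python3 - <<'E'
from h import *
info(); grab('wrist','w11'); print(rows([451,-335,180]))
E
```

```text
t 15.425 pos [602.1  33.9 184.7] S [  1.4  18.8 184.7] F [-0.7  0.6 -0.9] w 11.7
toolY [-0.945 -0.325 -0.019] toolZ [-0.326  0.946  0.005] jaw-yaw vs stand y deg -0.0 vert -0.9998
[  -2.57627781  261.93513844 -299.90951816]
```

View pics/w11.png

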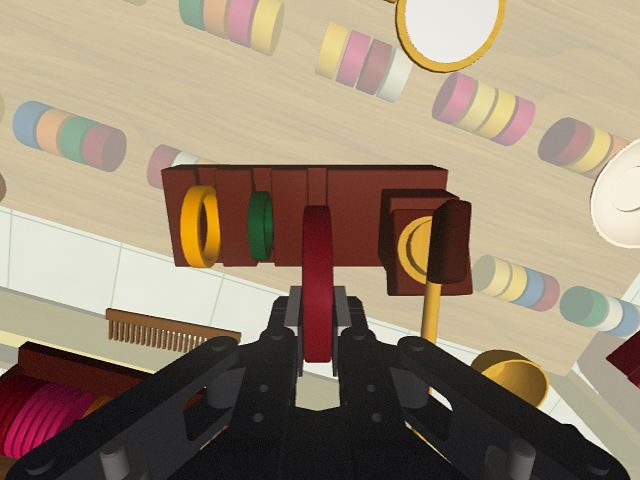

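The bangle is held and lifted; the other two are in place. Carrying it to the maroon rest.

apply_moves --targets '[[[0,15,-18],0,0],[[0,33,-37],0,0],[[0,33,-37],0,0],[[0,33,-37],0,0],[[0,33,-37],0,0],[[0,33,-37],0,0],[[0,30,-30],0,0],[[0,15,-15],5,0],[[0,0,0],5,0],[[0,0,0],4.5,0]]'

```text
clock: 16.73
eef_pos: [460.5, -278.9, 168.9]
tool_rot: [-0.033, 1.553, 1.604]
force: [-0.5, 0.8, -1.3]
width: 11.6
```

```bash
python3 - <<'E'
from h import *
info(); s,R=tool();print('jaw yaw world',np.rad2deg(np.arctan2(-R[0,2],R[1,2])));print(rows([451,-335,180]))
E
```

```text
t 16.725 pos [ 460.5 -278.9  168.9] S [-234.3 -231.   168.9] F [-0.5  0.8 -1.3] w 11.6
toolY [-0.998 -0.066 -0.001] toolZ [-0.066  0.998  0.018] jaw-yaw vs stand y deg 15.24 vert -0.9998
jaw yaw world 3.7589975768944597
[-12.06862496  13.13703344 -55.09976837]
```

```bash
python3 - <<'E'
from h import *
info();grab('wrist','w12');info()
z=load('w12');p=pts(z)
m=(p[...,2]>26)&(p[...,2]<46)&(abs(p[...,0]-451)<75)&(abs(p[...,1]+335)<50)
vs,us=np.nonzero(m);print(us.min(),us.max(),vs.min(),vs.max())
h=np.array([ray(z,u,v,36)[:2] for u,v in zip(us,vs)],np.float32)
print(len(h),cv2.minAreaRect(h),cv2.boxPoints(cv2.minAreaRect(h)))
E
```

```text
t 16.725 pos [ 460.5 -278.9  168.9] S [-234.3 -231.   168.9] F [-0.5  0.8 -1.3] w 11.6
toolY [-0.998 -0.066 -0.001] toolZ [-0.066  0.998  0.018] jaw-yaw vs stand y deg 15.24 vert -0.9998
t 16.775 pos [ 460.4 -278.9  168.9] S [-234.3 -230.9  168.9] F [-0.2  0.1 -1.6] w 11.5
toolY [-0.998 -0.064 -0.   ] toolZ [-0.064  0.998  0.018] jaw-yaw vs stand y deg 15.34 vert -0.9998
207 288 150 267
5897 ((450.9709167480469, -334.0591735839844), (100.23603820800781, 62.62025451660156), 4.483659267425537) [[ 398.55862 -306.76285]
 [ 403.45395 -369.19144]
 [ 503.3832  -361.3555 ]
 [ 498.48788 -298.9269 ]]
```

View pics/w12.png

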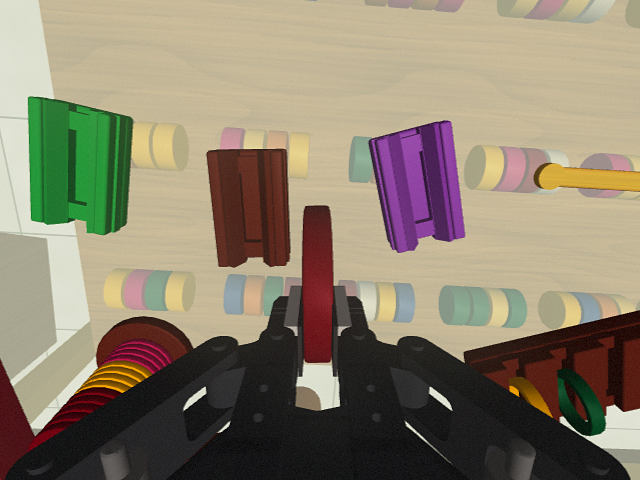

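The maroon rest at (250,208) lies between green (80,165) and purple (418,185). Both cameras agree on (451,-334.3), yaw 4.5°, size 100x63, which is the rest meant.

apply_moves --targets '[[[0,6,-18],-0.7,0],[[0,4,-20],0,0],[[0,0,-16],0,0],[[10,0,0],0,0],[[0,0,0],0,0]]'

```text
clock: 17.4
eef_pos: [454.3, -336.5, 156.1]
tool_rot: [0.004, 1.552, 1.653]
force: [-0.3, -0.5, -0.2]
width: 11.7
```

```bash
cat >>h.py <<'E'
RO=np.array([451,-334.2,0]);RR=Ro.from_euler('z',4.5,degrees=True).as_matrix()
def rinfo(zt,x=1.8):
    info(); s,R=tool();print('REST frame tcp',(RR.T@(s['eef_pos']-RO)).round(2),'jaw yaw',np.rad2deg(np.arctan2(-R[0,2],R[1,2])).round(2),'move',rows(RO+RR@np.array([x,0,zt])).round(1))
E
python3 - <<'E'
from h import *
rinfo(110)
E
```

```text
t 17.4 pos [ 454.3 -336.5  156.1] S [-258.9 -283.3  156.1] F [-0.3 -0.5 -0.2] w 11.7
toolY [-0.997 -0.077  0.   ] toolZ [-0.077  0.997  0.019] jaw-yaw vs stand y deg 14.56 vert -0.9998
REST frame tcp [  3.13  -2.53 156.07] jaw yaw 4.44 move [46.1  1.3  1.6]
```

apply_moves --targets '[[[20,1,1.5],0,0],[[20,0,0],0,0],[[0,0,0],0,0],[[0,0,0],0,0]]'

```text
clock: 17.9
eef_pos: [454.3, -332.1, 115.6]
tool_rot: [-0.046, 1.55, 1.605]
force: [-0.0, -0.7, -0.7]
width: 11.4
```

```bash
python3 - <<'E'
from h import *
grab('wrist','w13');grab('scene','s13');rinfo(85)
z=load('s13');cv2.imwrite('pics/s13c.png',cv2.resize(z['im'][170:300,90:270],None,fx=4,fy=4,interpolation=2))
E
```

```text
t 18.0 pos [ 454.3 -332.2  115.8] S [-257.6 -279.3  115.8] F [ 0.2 -0.7 -0.3] w 11.6
toolY [-0.997 -0.08  -0.001] toolZ [-0.08   0.997  0.02 ] jaw-yaw vs stand y deg 14.4 vert -0.9998
REST frame tcp [  3.4    1.7  115.79] jaw yaw 4.6 move [30.7  1.6 -2.3]
```

View pics/w13.png

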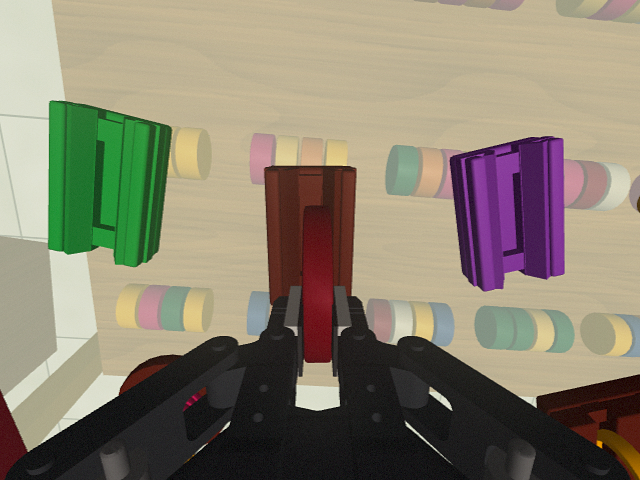

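View pics/s13c.png

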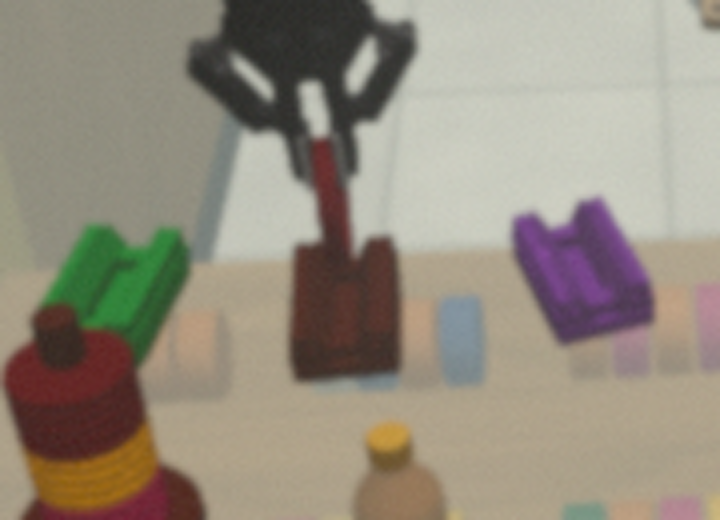

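```bash
python3 - <<'E'
from h import *
z=load('w13');p=pts(z)
m=(p[...,2]>29)&(p[...,2]<43)&(abs(p[...,0]-440)<45)&(abs(p[...,1]+335)<45)
vs,us=np.nonzero(m)
h=np.array([RR.T@(ray(z,u,v,36)-RO) for u,v in zip(us,vs)])
for v in(180,200,220,240): k=h[vs==v]; print(v,k.min(0).round(1),k.max(0).round(1))
print(h.min(0))
# bangle edges
hs=cv2.cvtColor(z['im'],cv2.COLOR_BGR2HSV)
for v in(225,250,280):
    r=np.nonzero(((hs[v,:,0]<8)|(hs[v,:,0]>170))&(hs[v,:,2]>75)&(hs[v,:,1]>150))[0]; r=r[(r>295)&(r<340)]
    k=[(RR.T@(p[v,u]-RO)).round(1) for u in (r.min()+2,r.max()-2)]; print(v,r.min(),r.max(),k)
E
```

```text
180 [-43.4 -31.   36. ] [-43.3  28.7  36. ]
200 [-30.  -30.9  36. ] [-29.8  28.5  36. ]
220 [-16.1 -30.9  36. ] [-15.9  29.   36. ]
240 [ -1.6 -30.8  36. ] [-1.3 28.8 36. ]
[-50.51444843 -31.50877801  36.        ]
225 299 339 [array([-6.1, -8.2, 13.3]), array([-12. ,  17.4,  34.8])]
250 297 338 [array([ 9.8, -9.6, 25.2]), array([ 6.2, 17. , 35.5])]
280 299 337 [array([35. , -8.5, 23.4]), array([29.5, 16.7, 35.6])]
```

apply_moves --targets '[[[5,1,-2.8],0,0],[[8,0,0],0,0],[[0,0,0],0,0]]'

```text
clock: 18.38
eef_pos: [453.9, -335.5, 103.0]
tool_rot: [-0.142, 1.552, 1.509]
force: [-0.5, -0.5, -0.6]
width: 11.5
```

```bash
python3 - <<'E'
from h import *
rinfo(72)
E
```

```text
t 18.375 pos [ 453.9 -335.5  103. ] S [-259.  -282.3  103. ] F [-0.5 -0.5 -0.6] w 11.5
toolY [-0.997 -0.08  -0.003] toolZ [-0.08   0.997  0.019] jaw-yaw vs stand y deg 14.41 vert -0.9998
REST frame tcp [  2.8   -1.56 102.99] jaw yaw 4.59 move [31.   1.1  1. ]
```

apply_moves --targets '[[[8,0.5,0],0,0],[[6,0.5,0],0,0],[[5,0,0],0,0]]'

```text
clock: 18.75
eef_pos: [453.0, -335.3, 82.8]
tool_rot: [-0.156, 1.552, 1.495]
force: [-1.0, -0.1, -1.3]
width: 12.0
```

```bash
python3 - <<'E'
from h import *
rinfo(72)
E
```

```text
t 18.75 pos [ 453.  -335.3   82.8] S [-259.8 -281.8   82.8] F [-1.  -0.1 -1.3] w 12.0
toolY [-0.997 -0.08  -0.003] toolZ [-0.08   0.997  0.019] jaw-yaw vs stand y deg 14.41 vert -0.9998
REST frame tcp [ 1.89 -1.28 82.84] jaw yaw 4.59 move [10.9  0.1  1.1]
```

apply_moves --targets '[[[4,0,0],0,0],[[4,0,0],0,0]]'

```text
clock: 19.0
eef_pos: [452.9, -335.1, 74.0]
tool_rot: [-0.136, 1.552, 1.515]
force: [0.8, 0.6, -1.3]
width: 11.1
```

apply_moves --targets '[[[2,0,0],0,0],[[0,0,0],0,0]]'

```text
clock: 19.25
eef_pos: [452.9, -335.0, 71.6]
tool_rot: [-0.123, 1.552, 1.527]
force: [-0.0, 0.4, -0.1]
width: 11.5
```

```bash
python3 - <<'E'
from h import *
rinfo(72)
E
```

```text
t 19.25 pos [ 452.9 -335.    71.6] S [-259.8 -281.4   71.6] F [-0.   0.4 -0.1] w 11.5
toolY [-0.997 -0.08  -0.002] toolZ [-0.08   0.997  0.019] jaw-yaw vs stand y deg 14.41 vert -0.9998
REST frame tcp [ 1.81 -0.9  71.61] jaw yaw 4.59 move [-0.4  0.   0.9]
```

apply_moves --targets '[[[1.5,0,0],0,0],[[1,0,0],0,0]]'

```text
clock: 19.5
eef_pos: [453.7, -335.5, 71.3]
tool_rot: [-0.237, 1.553, 1.414]
force: [-1.5, 1.4, 6.5]
width: 11.7
```

```bash
python3 - <<'E'
from h import *
rinfo(72);grab('wrist','w14');grab('scene','s14')
z=load('s14');cv2.imwrite('pics/s14c.png',cv2.resize(z['im'][170:300,90:270],None,fx=4,fy=4,interpolation=2))
E
```

```text
t 19.5 pos [ 453.7 -335.5   71.3] S [-259.1 -282.2   71.3] F [-1.5  1.4  6.5] w 11.7
toolY [-0.997 -0.08  -0.004] toolZ [-0.08   0.997  0.018] jaw-yaw vs stand y deg 14.41 vert -0.9998
REST frame tcp [ 2.63 -1.52 71.34] jaw yaw 4.59 move [-0.6  0.8  1.5]
```

View pics/s14c.png

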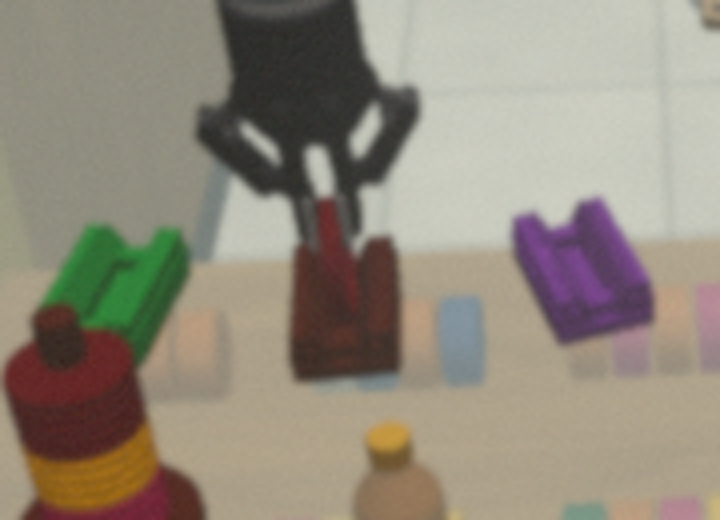

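Floor contact of 6.5 N came at the predicted height (TCP 71.3 against 71.9). Before letting go I'll check the bar and knob in the clear scene and top views.

```bash
python3 - <<'E'
from h import *
K2=K+np.array([6.9,0,-11.9])
grab('top','t14')
for t in('s14','t14'):
    barang(t,K2)
    z=load(t);q=(pts(z)-SO)@RS;hs=cv2.cvtColor(z['im'],cv2.COLOR_BGR2HSV)
    a=np.array([-.5,0,c3]);m=(abs(q[...,1]-101)<12)&(abs(q[...,0]+15)<14)&(q[...,2]>120)&(q[...,2]<180)&(hs[...,2]<90)
    print(t,'wing top along a',np.percentile(((q-K2)@a)[m],[50,90,97]),m.sum())
a=load('s14')['im'][195:305,250:390];cv2.imwrite('pics/s14d.png',cv2.resize(a,None,fx=5,fy=5,interpolation=2))
E
```

```text
n 140 theta 1.3798879593203566 1.376959009211887 w.a 2.1667577832763882 rmax 223.2136914571255
s14 wing top along a [25.74329053 34.148401   34.55286665] 41
n 226 theta 1.3947734722349732 1.3925122796820237 w.a 3.072129459503065 rmax 219.54608465437192
t14 wing top along a [34.04525777 38.66787163 41.6528798 ] 70
```

View pics/s14d.png

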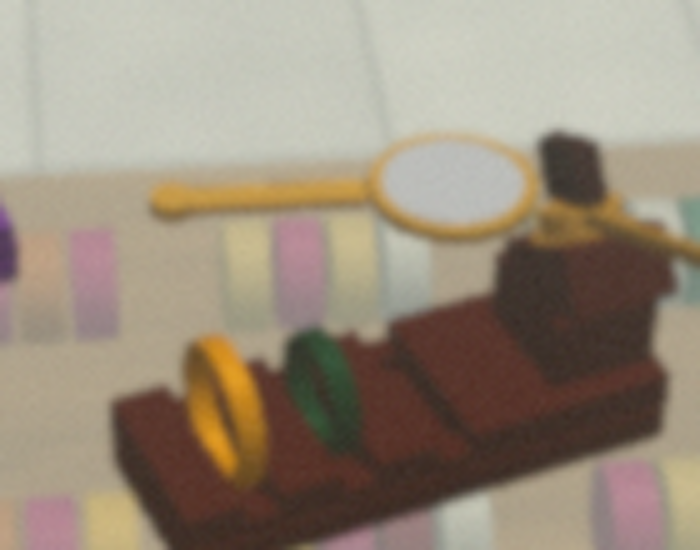

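The bar is open at θ≈1.385 and the knob is home. Releasing.

apply_moves --targets '[[[0,0,0],0,0],[[0,0,0],0,14],[[0,0,0],0,25],[[0,0,0],0,50],[[0,0,0],0,50],[[-15,0,0],0,50],[[-30,0,0],0,50],[[-40,0,0],0,50],[[-40,20,0],0,50],[[0,0,0],0,50]]'

```text
clock: 20.9
eef_pos: [433.8, -340.3, 203.9]
tool_rot: [-0.45, 1.554, 1.201]
force: [-0.5, -0.1, -0.7]
width: 50.4
```

```bash
python3 - <<'E'
from h import *
info();grab('wrist','w15');grab('scene','s15');grab('top','t15')
z=load('s15');cv2.imwrite('pics/s15c.png',cv2.resize(z['im'][170:300,90:270],None,fx=4,fy=4,interpolation=2))
for t in('w15','s15'):
    z=load(t);q=(pts(z)-RO)@RR;hs=cv2.cvtColor(z['im'],cv2.COLOR_BGR2HSV)
    m=((hs[...,0]<6)|(hs[...,0]>172))&(hs[...,1]>130)&(q[...,2]>42)&(q[...,2]<105)&(abs(q[...,0])<60)&(abs(q[...,1])<25)
    k=q[m];print(t,len(k),np.percentile(k,[1,50,99],axis=0).round(1)); hi=k[k[:,2]>85];lo=k[k[:,2]<65];print(np.median(hi,0).round(1),np.median(lo,0).round(1))
E
```

```text
t 20.9 pos [ 433.8 -340.3  203.9] S [-279.5 -280.3  203.9] F [-0.5 -0.1 -0.7] w 50.4
toolY [-0.997 -0.08  -0.007] toolZ [-0.08   0.997  0.015] jaw-yaw vs stand y deg 14.41 vert -0.9999
w15 1304 [[-39.3  -7.8  58.9]
 [-12.2  -1.3  89.4]
 [ 30.7   5.1  95. ]]
[-4.3 -1.3 92.1] [-39.   -1.7  60.9]
s15 8 [[ 1.3 -0.6 86. ]
 [13.8 -0.1 90.7]
 [19.5  2.5 93.5]]
[13.8 -0.1 90.7] [nan nan nan]
  return _methods._mean(a, axis=axis, dtype=dtype,
  ret = um.true_divide(
```

View pics/s15c.png

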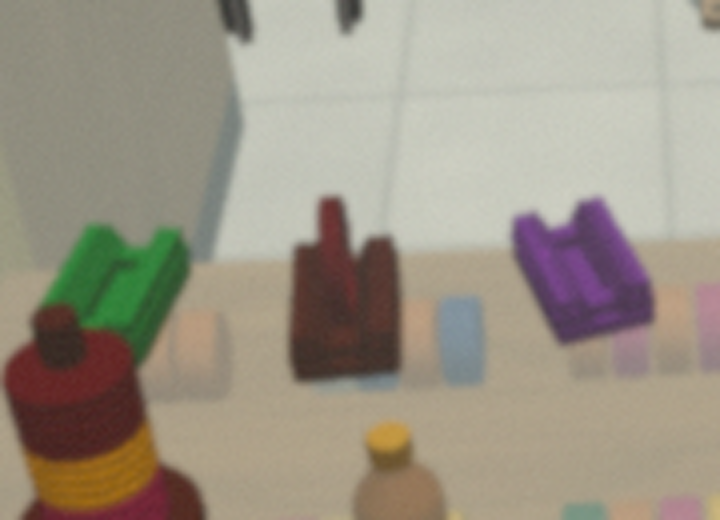

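View pics/w15.png

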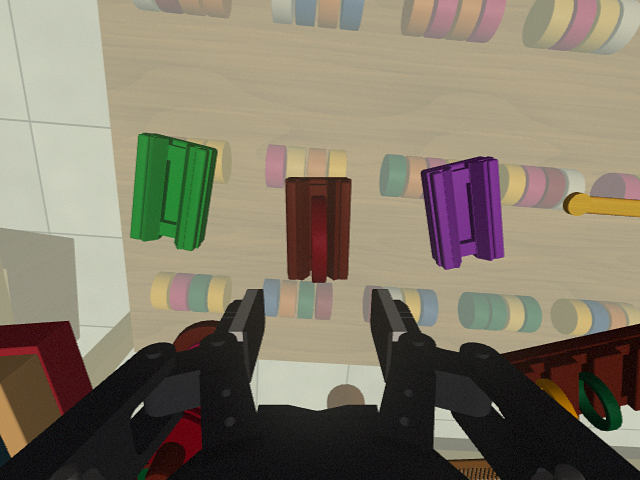

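The bangle stands upright in the groove: top at 94 mm, y ≈ -1.3 mm, x ≈ +1 mm, with the gripper clear. Handing in.

```bash
python3 - <<'E'
from h import *
print(status.read_state()['clock'],abs(status.read_state()['qd']).max());print(ctrl.finish_job())
E
```

```text
21.05 0.026774928134067445
the job is handed in; nothing more can be done
None
```

I finished the job and handed it in at about 21 s of the 59 s; the hand-in reports no verdict, so success is only as my own checks show.

**What I did:** I gripped the wing by its ends and pulled the knob out about 14 mm. I then swung the bar open with the closed fingers and pushed the knob home, where the force rose to 12 N and the knob went no further. After that I lifted the dark red bangle (the largest) from the slot nearest the knob. I lowered it into the maroon rest until it touched the floor, with 6.5 N at the expected height, and let go.

**Last checks:**
- **Bar and knob:** the bar was open at about 1.38–1.39 rad in the scene and top views, and the knob was home to within about 2 mm. These were taken just before letting go of the bangle. The knob reading in the top view was noisier, so I relied on the bar's height and the scene view.
- **Largest bangle:** it stands upright in the groove with its top at about 94 mm, roughly 1 mm off the middle both along and across (wrist camera). The scene camera showed it upright too, but had too few pixels on it to measure.
- **Other goods:** the amber and green bangles were still in their slots in the last views. I saw no sign of other goods having moved, but did not measure them.

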